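# Turn two tube racks to their 5 ml side

### The arm

A 6-joint arm with a two-finger parallel gripper is mounted at the origin on the work surface. World frame = base frame: x ahead of the robot, y to its left, z up, the work surface at z = 0. Lengths are in m, angles in degrees, forces in N, time in s.
With the tool pointing down it reaches from about 0.375 to 0.9 m from the base axis. Payload 3.1 kg.
Tool frame: the origin (TCP) lies at the very end of the fingers, on their centre line; the grasp point (between the pads) lies 19 mm behind it (bot.hold_point_z is the z of the grasp point in the tool frame, in m); z points along the fingers, y is the line along which they close (so a half turn about z gives the same grasp; the last joint's range is limited). The gripper opens to 87 mm and grips with 3 to 60 N. Pads are 19 mm wide; open, the fingers measure 117 mm over their backs; the gripper's body (75 mm by 190 mm) begins 51 mm behind the grasp point.
Start: joints at [60.59, 30.224, 82.088, -0, 67.689, -10.227], TCP at [0.205, 0.59, 0.223] pointing down, gripper open.
Joint ranges: [-176.69, 176.69], [-43.24, 126.21], [12.49, 139.97], [-82, 262], [0, 151.66], [-163.58, 163.58]. Speed limits (degrees/s): [159.86, 159.86, 180, 180, 180, 180].

### API

Orientations are given as a 3x3 rotation matrix whose columns are the frame's x, y, z axes.
In Python, from rig import bot, capture, camera_model gives the robot as it stands.
- The arm moves only by the tool apply_moves, never from a script. Its argument "plan" is text: rows parted by semicolons, each of 6 numbers parted by spaces: the shift along the tool's x, y, z in units of 0.05 m (1.0 is 0.05 m), then the turn, a rotation vector about the tool's x, y, z in units of 360 degrees (1.0 is 360 degrees). In form: dx dy dz ax ay az; .... A call has 1 to 10 rows; each row shifts and turns the commanded pose from where the row before left it, along the tool's axes as they then stand; what a row does not reach is not made up. A row lasts 1/12 s, in which the tool goes at most 41.7 mm and 7.16 degrees, less where a joint would pass 70% of its speed; a pose out of reach is approached as far as the arm can. A call with a number of a shift or a turn outside -1 to 1 is refused whole. A call with a gripper value outside its range is refused whole. "gripper" is the gripper command: -1 is shut, 1 is fully open, values between are in proportion, set as the call begins (left out, the last holds). The fingers move at their own pace and stop on an object; the grip force is fixed at half the most. Time passes only in rows, so rows that do not move let the fingers close. It gives the time, the measured TCP pose, the force, the opening and the grip force at its end, in the units of the state.
- bot.read_state(): the state, without advancing time (a new reading comes with each control period).
- capture(name): name is "scene" or "top"; returns the picture (384x512x3 uint8, red, green, blue); there is no depth.
- camera_model(name): a dict with "vertical_fov" (degrees; the focal length in pixels is half the picture's height over the tangent of half this angle, whatever the lens; pixels are square), "cx", "cy" (the principal point, pixels), "position" and "rotation" of the camera in the world. Camera axes: x right, y down, z forward; pixel columns grow to the right and rows downward; lengths in m; the calibration is good to about 2 mm. A picture is of the moment at which its call begins. camera_model takes no time and is no camera call.
- bot.hand_in(): hands the job in; it is judged then, once.
The state is a dict: "time_s": time; "joint_positions": joint angles; "qvel": joint speeds; "tau": joint torques, N m; "position": TCP position; "tcp_rot": TCP orientation; "force": force on the tool from outside, world axes, zero at the start; "moment": the same for the moment, N m; "opening": opening from 0.0 (shut) to 1.0 (fully open); "grasp_force": force on a finger pad.
Only numpy, scipy, OpenCV 4.12 (cv2) and the standard library are available. Lean on these libraries where they do the work, as an engineer would, in place of code of your own. Each camera call takes 0.05 s, during which the arm holds its last target. There are 200 camera calls.

### The job

The empty orange and blue tube racks are standing on edge on the bench. With the fingertips, push each of them over, about where it stands, so that it comes to lie flat on the bench with its broad side of fifteen large holes facing up, like the loaded green rack at the back. Do not pick the racks up, and do not disturb anything else on the bench.

Things in the scene. Friction and masses are not known exactly. Their poses are not given: they have to be found in the camera images.
- orange_rack: empty orange tube rack, loose block 51 x 172 x 95 mm standing on edge, 0.15-0.28 kg; origin at its middle. Axes at start: z up, y along the 172 mm, x level, out of the broad face with 15 large holes (3x5, 17.5 mm); opposite face: 32 small holes (4x8, 10.5 mm); on top 4 holes of 30 mm. Any yaw. Tips if pushed near the top (slides if pushed low), falls over past about 28 degrees; the pushed face ends up on top
- blue_rack: empty blue tube rack, loose block 51 x 172 x 95 mm standing on edge, 0.15-0.28 kg; origin at its middle. Axes at start: z up, y along the 172 mm, x level, out of the broad face with 15 large holes (3x5, 17.5 mm); opposite face: 32 small holes (4x8, 10.5 mm); on top 12 holes of 17 mm. Any yaw. Tips if pushed near the top (slides if pushed low), falls over past about 28 degrees; the pushed face ends up on top
- small_bottle: bystander: 100 ml glass bottle with a blue cap, upright, 56 mm across, 105 mm tall, loose, between the two racks; origin at the centre of its underside, z up
- large_bottle: bystander: empty 250 ml glass bottle with a blue cap, upright, 70 mm across, 138 mm tall, loose, at the left; origin at the centre of its underside, z up
- loaded_rack: bystander: green rack of the same kind, already lying flat (51 mm high, 172 mm long along its y, 95 mm along its x) with its large holes up and seven blue-capped 5 ml tubes in them (68 mm high in all), loose, at the back, left of the middle; origin at the centre of its underside, z up
- wire_rack: bystander: red wire rack of 50 ml tubes with blue and green caps, 118 x 157 mm, 121 mm tall, loose, at the back, right of the green rack; origin at the centre of its underside, z up, y along its length
- timer: bystander: white bench timer lying flat, 68 x 68 x 18 mm, loose, between the robot and the small bottle; origin at the centre of its underside, z up
- marker: bystander: marker pen lying on the bench, 138 mm long along its x, 12 mm thick, loose, at the right; origin at the centre of its underside, z up

How it is judged (in metres and radians):
At the end, for the whole second after the job is handed in: Both racks lie flat on the bench (broad face with the 15 large holes level and up within 0.1 rad, middle 20 to 31 mm above the bench), at rest, the middle of each no more than 150 mm from where it started (tipping alone moves it about 76 mm), and every bystander within 20 mm of where it was (angle between each of orange_rack, blue_rack's own x axis and vertical below 0.1 rad and height (world z) of orange_rack between 0.02 and 0.031 m and distance of each of orange_rack, blue_rack from where it was at the start of the episode below 0.15 m and height (world z) of blue_rack between 0.02 and 0.031 m and distance of each of small_bottle, large_bottle, loaded_rack, wire_rack, timer, marker from where it was at the start of the episode below 0.02 m and linear speed of each of orange_rack, blue_rack below 0.02 m/s); the robot touches nothing.
It fails at once if the orange rack is lifted: its middle over 62 mm above the bench, or over 48 mm while lying nearly flat (tipping takes it to 54 mm) (height (world z) of orange_rack above 0.062 m or (height (world z) of orange_rack above 0.048 m and angle between orange_rack's own x axis and vertical below 0.3 rad) or (height (world z) of orange_rack above 0.048 m and angle between orange_rack's own x axis and vertical above 2.84 rad)).
It fails at once if the blue rack is lifted: its middle over 62 mm above the bench, or over 48 mm while lying nearly flat (tipping takes it to 54 mm) (height (world z) of blue_rack above 0.062 m or (height (world z) of blue_rack above 0.048 m and angle between blue_rack's own x axis and vertical below 0.3 rad) or (height (world z) of blue_rack above 0.048 m and angle between blue_rack's own x axis and vertical above 2.84 rad)).
It fails at once if a bystander (bottles, green rack, wire rack, timer, marker) is moved more than 20 mm (distance of any of small_bottle, large_bottle, loaded_rack, wire_rack, timer, marker from where it was at the start of the episode above 0.02 m).
It also fails if it takes over 48 s, if anything falls off the work surface, if the arm or the gripper's body presses on something with over 40 N, if the wrist force passes 120 N, or if a joint passes its speed limit or range.

## Working session

There is one attempt and no reset: what is moved stays moved. The work goes in short steps, Python scripts to look and compute and a tool call to move; the robot and the scene stay as the last step left them, time stands still between calls to the robot, and variables do not carry over. Pictures are saved under pics/ and viewed, at most 10 in all, crops included, and the job is handed in when it is done.

Besides the shell and the picture viewer there is one more tool, called after "Request:" in YAML: its name, and indented under it one key for each argument. apply_moves: Moves the arm, as the interface text tells. Its arguments: {"type":"object","properties":{"plan":{"type":"string"},"gripper":{"type":"number"}},"required":["plan"]}

```bash
ls; mkdir -p pics; python3 - <<'E'
from rig import bot,capture,camera_model
import cv2
for n in("scene","top"):
    cv2.imwrite(f"pics/{n}0.png",cv2.cvtColor(capture(n),cv2.COLOR_RGB2BGR)); m=camera_model(n); print(m)
s=bot.read_state();print(s['time_s'],s['position'],s['tcp_rot'],s['opening'])
E
```

```text
pics
{'vertical_fov': 56.85060899774579, 'cx': 252.5628131997455, 'cy': 191.38142740307745, 'position': array([ 1.36302213, -0.55821937,  0.93912589]), 'rotation': array([[ 0.58903636,  0.53720623, -0.60369333],
       [ 0.80789221, -0.40867478,  0.4246117 ],
       [-0.01861018, -0.73783087, -0.67472903]])}
{'vertical_fov': 44.32866467071491, 'cx': 254.4473371298043, 'cy': 190.1190231720061, 'position': array([ 0.45283057, -0.02814578,  1.4605473 ]), 'rotation': array([[ 0.00660301, -0.99297603,  0.11813133],
       [-0.99997689, -0.00636539,  0.00238866],
       [-0.00161993, -0.11814438, -0.99299511]])}
0.1 [0.20500612 0.58972663 0.22166651] [[-9.44487304e-01  3.28546552e-01 -9.47029989e-04]
 [ 3.28547746e-01  9.44485827e-01 -1.70310416e-03]
 [ 3.34907405e-04 -1.91970482e-03 -9.99998101e-01]] 0.9977223915859528
```

View pics/scene0.png

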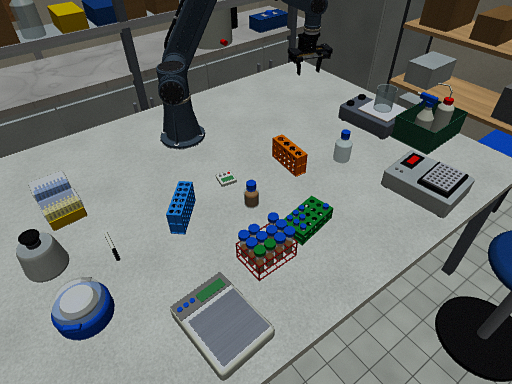

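View pics/top0.png

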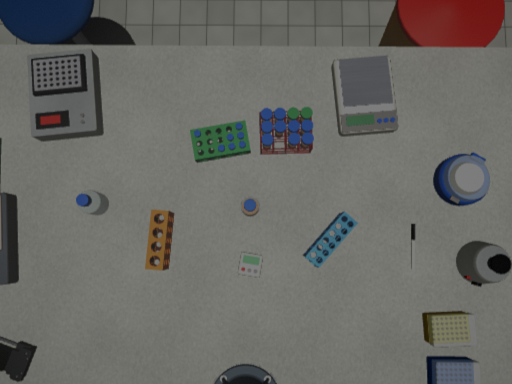

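The scene view shows orange at about (290,155) and blue at (181,207). The top view shows them at (159,240) and (330,240). Next I'll measure their top faces and enlarge the crops to tell which broad face is which.

```bash
cat > h.py <<'E'
from rig import bot,capture,camera_model
import cv2,numpy as np
def ray(n,uv,z):
    m=camera_model(n);f=192/np.tan(np.radians(m['vertical_fov']/2))
    uv=np.atleast_2d(uv).astype(float)
    d=np.c_[(uv[:,0]-m['cx'])/f,(uv[:,1]-m['cy'])/f,np.ones(len(uv))]@m['rotation'].T
    return m['position']+d*((z-m['position'][2])/d[:,2])[:,None]
def proj(n,P):
    m=camera_model(n);f=192/np.tan(np.radians(m['vertical_fov']/2))
    c=(np.atleast_2d(P)-m['position'])@m['rotation']
    return c[:,:2]/c[:,2:]*f+[m['cx'],m['cy']]
E
python3 - <<'E'
from h import *
a=cv2.imread('pics/top0.png');b=cv2.imread('pics/scene0.png')
def g(i,x,y,w,h):return cv2.resize(i[y:y+h,x:x+w],(400,300),interpolation=cv2.INTER_CUBIC)
cv2.imwrite('pics/crop.png',np.vstack([np.hstack([g(b,250,120,80,60),g(b,140,175,80,60)]),np.hstack([g(a,110,205,100,75),g(a,280,202,100,75)])]))
hsv=cv2.cvtColor(a,cv2.COLOR_BGR2HSV)
for n,lo,hi,(x,y,w,h) in(("or",(5,120,60),(22,255,255),(130,195,60,90)),("bl",(95,90,60),(115,255,255),(290,195,80,85))):
    m=cv2.inRange(hsv,lo,hi);k=np.zeros_like(m);k[y:y+h,x:x+w]=m[y:y+h,x:x+w]
    c=max(cv2.findContours(k,0,2)[0],key=cv2.contourArea);r=cv2.boxPoints(cv2.minAreaRect(c));print(n,r.round(1).tolist(),ray('top',r,.095).round(3).tolist())
for n,p,z in(("small",(250,204),.105),("large",(83,200),.138),("timer",(250,264),.018),("green",(220,141),.05)):print(n,ray('top',p,z).round(3))
E
```

```text
or [[144.6999969482422, 267.8999938964844], [150.89999389648438, 209.10000610351562], [173.60000610351562, 211.60000610351562], [167.3000030517578, 270.29998779296875]] [[0.389, 0.288, 0.095], [0.558, 0.275, 0.095], [0.551, 0.209, 0.095], [0.383, 0.223, 0.095]]
bl [[302.5, 254.89999389648438], [342.1000061035156, 209.60000610351562], [357.20001220703125, 222.8000030517578], [317.5, 268.1000061035156]] [[0.429, -0.164, 0.095], [0.56, -0.28, 0.095], [0.522, -0.323, 0.095], [0.392, -0.207, 0.095]]
small [[ 0.574 -0.012  0.105]]
large [[0.579 0.458 0.138]]
timer [[ 0.399 -0.013  0.018]]
green [[0.771 0.081 0.05 ]]
```

View pics/crop.png

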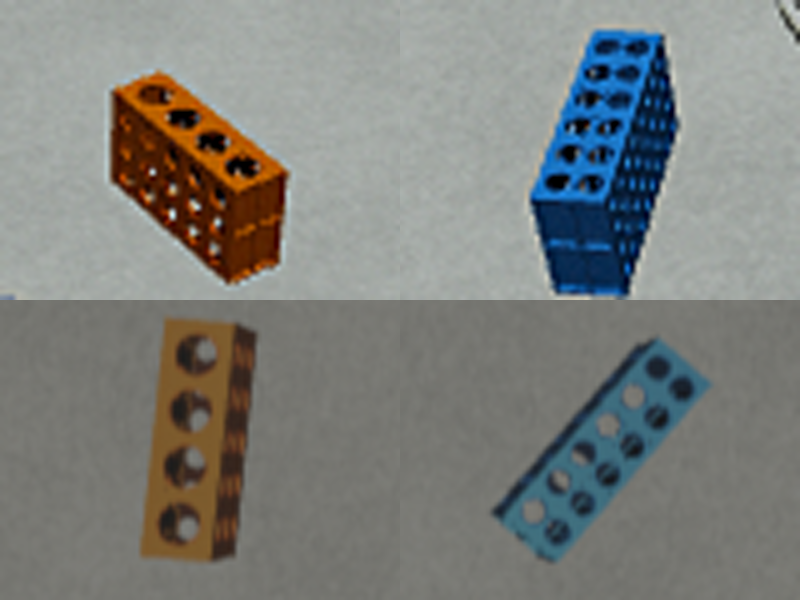

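The crop shows orange's -y face with 5 columns by 3 rows of large holes, so I'd push it toward +y. Blue's +x+y face has many small holes, so I'd push that one from the -x-y side. I'll confirm this by rectifying the visible faces once, and compute the targets in the same script.

```bash
python3 - <<'E'
from h import *
b=cv2.imread('pics/scene0.png')
O=np.array([(151.2,209.5),(168.8,210.5),(162.5,270),(145,268.8)])
B=np.array([(342.5,212),(357.5,222.5),(317,267),(305,255)])
out=[]
for n,q in(("or",O),("bl",B)):
    P=ray('top',q,.095);c=P.mean(0);l=(P[0]+P[1]-P[2]-P[3])/2;L=np.linalg.norm(l);l/=L
    w=(P[0]+P[3]-P[1]-P[2])/2;W=np.linalg.norm(w)
    nrm=np.array([-l[1],l[0],0])  # push dir (+y-ish)
    print(n,c.round(4),'L',L.round(3),'W',W.round(3),'len',l.round(3),'ang',np.degrees(np.arctan2(l[1],l[0])).round(1),'push',nrm.round(3))
    c2=c.copy(); s=-1 if n=="or" else 1
    F=[c+s*nrm*.0255+k*l*.086 for k in((-1,1) if n=="or" else (1,-1))]
    Q=[F[0],F[1],F[1]-[0,0,.095],F[0]-[0,0,.095]]
    H=cv2.getPerspectiveTransform(proj('scene',Q).astype(np.float32),np.float32([(0,0),(516,0),(516,285),(0,285)]))
    out.append(cv2.warpPerspective(b,H,(516,285)))
    print(' start face mid offset 40mm', (c-nrm*.0655).round(3))
cv2.imwrite('pics/faces.png',np.vstack(out))
E
```

```text
or [0.4702 0.2554 0.095 ] L 0.171 W 0.051 len [ 0.997 -0.075  0.   ] ang -4.3 push [0.075 0.997 0.   ]
 start face mid offset 40mm [0.465 0.19  0.095]
bl [ 0.4749 -0.2452  0.095 ] L 0.17 W 0.05 len [ 0.742 -0.67   0.   ] ang -42.1 push [0.67  0.742 0.   ]
 start face mid offset 40mm [ 0.431 -0.294  0.095]
```

View pics/faces.png

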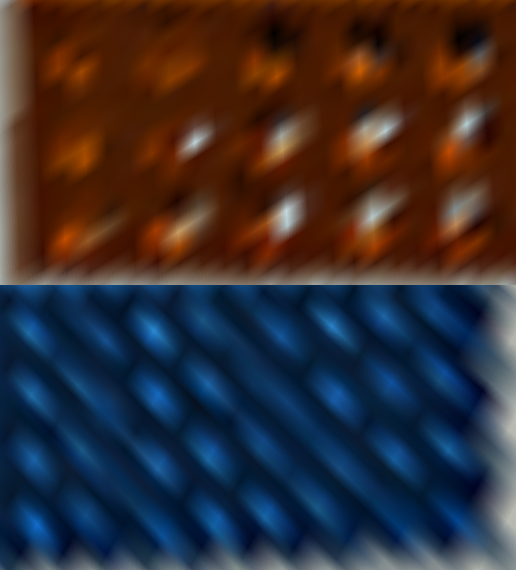

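The rectified faces confirm it: orange's visible (-y) face has 3x5 large holes, and blue's visible face has 4x8 small ones. Both racks get pushed in their +normal direction with open fingertips spanning the length. First I'll travel to orange.

Request:
apply_moves:
  plan: "-0.377 -0.2925 0 0 0 0;-0.377 -0.2925 0 0 0 0;-0.377 -0.2925 0 0 0 0;-0.377 -0.2925 0 0 0 0;-0.377 -0.2925 0 0 0 0;-0.377 -0.2925 0 0 0 0;-0.377 -0.2925 0 0 0 0;-0.377 -0.2925 0 0 0 0;-0.377 -0.2925 0 0 0 0;-0.377 -0.2925 0 0 0 0"
  gripper: 1

```text
time_s: 0.93
position: [0.3355, 0.389, 0.2222]
tcp_rot: [[-0.945, 0.328, -0.001], [0.328, 0.945, -0.001], [0.0, -0.001, -1.0]]
force: [0.2, 0.7, 0.3]
opening: 0.997
grasp_force: 0.0
```

Request:
apply_moves:
  plan: "-0.377 -0.2925 0 0 0 0;-0.377 -0.2925 0 0 0 0;-0.377 -0.2925 0 0 0 0;-0.377 -0.2925 0 0 0 0;-0.377 -0.2925 0 0 0 0;-0.377 -0.2925 0 0 0 0;-0.377 -0.2925 0 0 0 0;-0.377 -0.2925 0 0 0 0;-0.377 -0.2925 0 0 0 0;-0.377 -0.2925 0 0 0 0"

```text
time_s: 1.77
position: [0.4655, 0.189, 0.2222]
tcp_rot: [[-0.944, 0.329, -0.001], [0.329, 0.944, -0.0], [0.001, -0.0, -1.0]]
force: [-0.2, 0.6, -0.1]
opening: 0.997
grasp_force: 0.0
```

Request:
apply_moves:
  plan: "0 0 0 0 0 0.019;0 0 0 0 0 0.019;0 0 0 0 0 0.019;0 0 0 0 0 0.019;0 0 0 0 0 0.019;0 0 0 0 0 0.019;0 0 0 0 0 0.019;0 0 0 0 0 0.019;0 0 0 0 0 0.019;0 0 0 0 0 0.019"

```text
time_s: 2.6
position: [0.4649, 0.1901, 0.2222]
tcp_rot: [[-0.036, 0.999, -0.001], [0.999, 0.036, -0.0], [-0.0, -0.001, -1.0]]
force: [-0.6, 0.1, 0.7]
opening: 0.999
grasp_force: 0.0
```

Request:
apply_moves:
  plan: "0 0 0 0 0 0.019;0 0 0 0 0 0;0 0 0 0 0 0"

```text
time_s: 2.85
position: [0.465, 0.1901, 0.2223]
tcp_rot: [[0.074, 0.997, -0.001], [0.997, -0.074, -0.0], [-0.0, -0.001, -1.0]]
force: [-0.3, 0.8, -0.8]
opening: 1.002
grasp_force: 0.0
```

Request:
apply_moves:
  plan: "0 0 0.4 0 0 0;0 0 0.4 0 0 0;0 0 0.4 0 0 0;0 0 0.4 0 0 0;0 0 0.4 0 0 0;0 0 0.4 0 0 0;0 0 0.4 0 0 0;0 0 0 0 0 0"

```text
time_s: 3.52
position: [0.4628, 0.1896, 0.0795]
tcp_rot: [[0.075, 0.997, -0.007], [0.997, -0.075, -0.001], [-0.002, -0.007, -1.0]]
force: [0.2, -0.3, -0.8]
opening: 0.998
grasp_force: 0.0
```

Request:
apply_moves:
  plan: "0.1 0 0 0 0 0;0.1 0 0 0 0 0;0.1 0 0 0 0 0;0.1 0 0 0 0 0;0.1 0 0 0 0 0;0.1 0 0 0 0 0;0.1 0 0 0 0 0;0.1 0 0 0 0 0;0.1 0 0 0 0 0;0.1 0 0 0 0 0"

```text
time_s: 4.35
position: [0.4691, 0.2405, 0.0826]
tcp_rot: [[0.077, 0.997, -0.0], [0.997, -0.077, -0.0], [-0.0, -0.0, -1.0]]
force: [0.1, -1.3, 0.0]
opening: 1.001
grasp_force: 0.4
```

```bash
python3 - <<'E'
from h import *
b=cv2.cvtColor(capture('scene'),cv2.COLOR_RGB2BGR)
cv2.imwrite('pics/push1.png',cv2.resize(b[60:210,200:400],(600,450),interpolation=cv2.INTER_CUBIC))
E
```

```text
(no output)
```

View pics/push1.png

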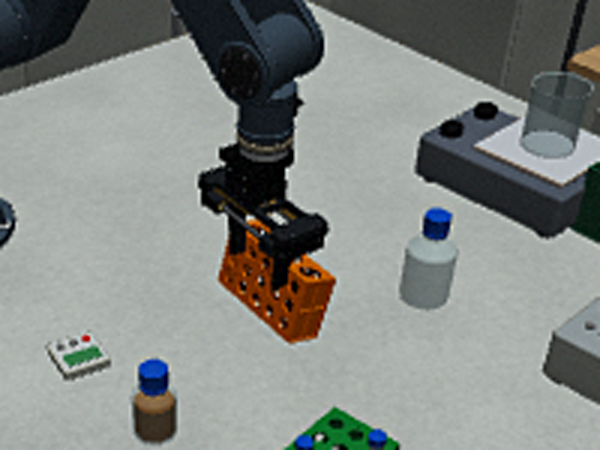

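The crop shows the orange rack leaning away from the fingers (at about (275,280)), so it is tipping and not sliding. I'll keep pushing.

Request:
apply_moves:
  plan: "0.1 0 0 0 0 0;0.1 0 0 0 0 0;0.1 0 0 0 0 0;0.1 0 0 0 0 0;0.1 0 0 0 0 0;0.1 0 0 0 0 0;0 0 0 0 0 0;0 0 0 0 0 0;0 0 0 0 0 0;0 0 0 0 0 0"

```text
time_s: 5.23
position: [0.4713, 0.2697, 0.0825]
tcp_rot: [[0.077, 0.997, -0.0], [0.997, -0.077, -0.0], [-0.0, -0.0, -1.0]]
force: [0.3, -0.7, -0.3]
opening: 1.007
grasp_force: 0.0
```

```bash
python3 - <<'E'
from h import *
b=cv2.cvtColor(capture('scene'),cv2.COLOR_RGB2BGR)
cv2.imwrite('pics/push2.png',cv2.resize(b[60:210,200:400],(600,450),interpolation=cv2.INTER_CUBIC))
E
```

```text
(no output)
```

View pics/push2.png

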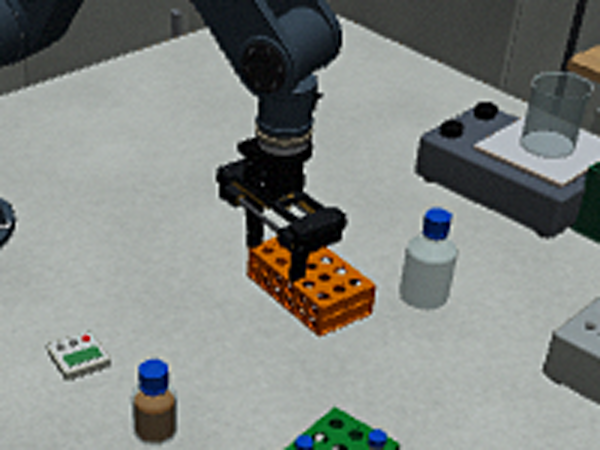

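The crop shows orange lying flat with its 15 large holes up, at about (310,285), and clear of the large bottle. I'll raise the arm and move to blue.

Request:
apply_moves:
  plan: "-0.1 0 -0.4 0 0 0;0 0 -0.4 0 0 0;0 0 -0.4 0 0 0;0 0 -0.4 0 0 0;0 0 -0.4 0 0 0;0 0 -0.4 0 0 0;0 0 -0.4 0 0 0;0 0 0 0 0 0"

```text
time_s: 5.95
position: [0.4735, 0.2656, 0.2265]
tcp_rot: [[0.077, 0.997, 0.008], [0.997, -0.077, 0.003], [0.003, 0.008, -1.0]]
force: [0.9, -0.0, 0.8]
opening: 0.995
grasp_force: 0.0
```

Request:
apply_moves:
  plan: "-0.56 0 0 0 0 0;-0.56 0 0 0 0 0;-0.56 0 0 0 0 0;-0.56 0 0 0 0 0;-0.56 0 0 0 0 0;-0.56 0 0 0 0 0;-0.56 0 0 0 0 0;-0.56 0 0 0 0 0;-0.56 0 0 0 0 0;-0.56 0 0 0 0 0"

```text
time_s: 6.78
position: [0.4485, -0.0155, 0.2217]
tcp_rot: [[0.077, 0.997, -0.001], [0.997, -0.077, 0.0], [0.0, -0.001, -1.0]]
force: [0.6, -0.2, -0.6]
opening: 1.001
grasp_force: 0.0
```

Request:
apply_moves:
  plan: "-0.56 0 0 0 0 0;-0.56 0 0 0 0 0;-0.56 0 0 0 0 0;-0.56 0 0 0 0 0;-0.56 0 0 0 0 0;-0.56 0 0 0 0 0;-0.56 0 0 0 0 0;-0.56 0 0 0 0 0;-0.56 0 0 0 0 0;-0.56 0 0 0 0 0"

```text
time_s: 7.62
position: [0.4269, -0.2945, 0.2215]
tcp_rot: [[0.078, 0.997, -0.001], [0.997, -0.078, 0.001], [0.001, -0.001, -1.0]]
force: [0.8, 0.2, 0.2]
opening: 1.0
grasp_force: 0.0
```

Request:
apply_moves:
  plan: "0 0 0 0 0 0.0175;0 0 0 0 0 0.0175;0 0 0 0 0 0.0175;0 0 0 0 0 0.0175;0 0 0 0 0 0.0175;0 0 0 0 0 0.0175;0 0 0 0 0 0;0 0 0 0 0 0"

```text
time_s: 8.28
position: [0.4274, -0.2931, 0.2218]
tcp_rot: [[0.67, 0.742, -0.001], [0.742, -0.67, 0.001], [0.0, -0.001, -1.0]]
force: [0.5, 0.4, 0.6]
opening: 1.007
grasp_force: 0.0
```

Request:
apply_moves:
  plan: "0 0 0.4 0 0 0;0 0 0.4 0 0 0;0 0 0.4 0 0 0;0 0 0.4 0 0 0;0 0 0.4 0 0 0;0 0 0.4 0 0 0;0 0 0.4 0 0 0;0 0 0 0 0 0"

```text
time_s: 8.95
position: [0.4258, -0.2915, 0.0792]
tcp_rot: [[0.67, 0.742, -0.005], [0.742, -0.67, 0.005], [0.001, -0.008, -1.0]]
force: [-0.6, 1.4, -0.7]
opening: 1.001
grasp_force: 0.0
```

Request:
apply_moves:
  plan: "0.1 0 0 0 0 0;0.1 0 0 0 0 0;0.1 0 0 0 0 0;0.1 0 0 0 0 0;0.1 0 0 0 0 0;0.1 0 0 0 0 0;0.1 0 0 0 0 0;0.1 0 0 0 0 0;0.1 0 0 0 0 0;0.1 0 0 0 0 0"

```text
time_s: 9.78
position: [0.4618, -0.256, 0.0826]
tcp_rot: [[0.672, 0.741, 0.0], [0.741, -0.672, -0.0], [0.0, 0.0, -1.0]]
force: [-0.4, -0.9, 0.7]
opening: 0.998
grasp_force: 0.3
```

Request:
apply_moves:
  plan: "0.1 0 0 0 0 0;0.1 0 0 0 0 0;0.1 0 0 0 0 0;0.1 0 0 0 0 0;0.1 0 0 0 0 0;0.1 0 0 0 0 0;0 0 0 0 0 0;0 0 0 0 0 0;0 0 0 0 0 0;0 0 0 0 0 0"

```text
time_s: 10.62
position: [0.4815, -0.2343, 0.0825]
tcp_rot: [[0.672, 0.74, -0.0], [0.74, -0.672, -0.0], [-0.0, -0.0, -1.0]]
force: [0.3, 0.4, 0.5]
opening: 1.0
grasp_force: 0.0
```

```bash
python3 - <<'E'
from h import *
b=cv2.cvtColor(capture('scene'),cv2.COLOR_RGB2BGR)
cv2.imwrite('pics/push3.png',cv2.resize(b[100:250,100:300],(600,450),interpolation=cv2.INTER_CUBIC))
E
```

```text
(no output)
```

View pics/push3.png

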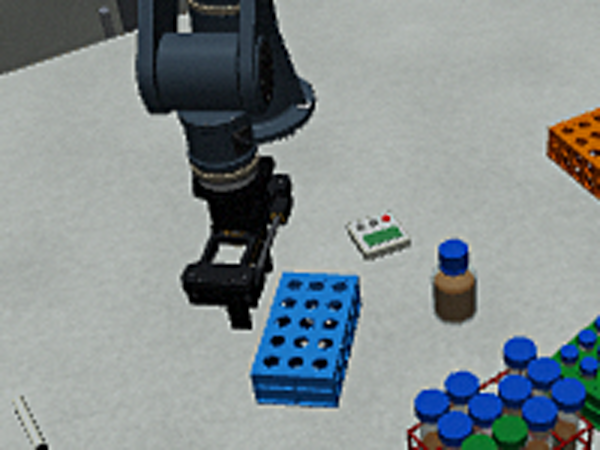

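The crop shows blue flat with its 15 large holes up, at about (305,335), and the bottle and timer untouched. I'll raise the arm clear, take a final top picture and check it.

Request:
apply_moves:
  plan: "-0.3 0 -0.3 0 0 0;-0.2 0 -0.4 0 0 0;0 0 -0.4 0 0 0;0 0 -0.4 0 0 0;0 0 -0.4 0 0 0;0 0 -0.4 0 0 0;0 0 0 0 0 0;0 0 0 0 0 0;0 0 0 0 0 0;0 0 0 0 0 0"

```text
time_s: 11.5
position: [0.464, -0.2521, 0.1963]
tcp_rot: [[0.672, 0.74, -0.002], [0.74, -0.672, 0.002], [-0.0, -0.003, -1.0]]
force: [-0.9, 0.7, 0.3]
opening: 1.003
grasp_force: 0.0
```

```bash
python3 - <<'E'
from h import *
a=cv2.cvtColor(capture('top'),cv2.COLOR_RGB2BGR);cv2.imwrite('pics/topF.png',a)
hsv=cv2.cvtColor(a,cv2.COLOR_BGR2HSV)
m=cv2.inRange(hsv,(5,120,60),(22,255,255));m[:195]=0;m[290:]=0;m[:,:80]=0;m[:,200:]=0
c=max(cv2.findContours(m,0,2)[0],key=cv2.contourArea);r=cv2.boxPoints(cv2.minAreaRect(c))
P=ray('top',r,.051);c=P.mean(0);print(c.round(3),'moved',np.linalg.norm(c-[.470,.255,.051]).round(3),np.linalg.norm(np.diff(P,axis=0),axis=1).round(3))
E
```

```text
[0.476 0.329 0.051] moved 0.074 [0.171 0.105 0.171]
```

View pics/topF.png

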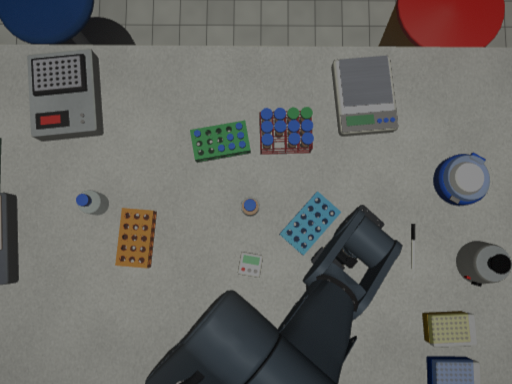

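The final top view shows both racks flat with 3x5 holes up, orange at (136,238) and blue at (310,223). Orange moved 74 mm. The bystanders are where they were, and the arm is clear.

```bash
python3 -c "
from rig import bot
print(bot.hand_in())"
```

```text
the job is handed in; nothing more can be done
None
```

I pushed both racks over and handed the job in at about 11.5 s: they lie flat with the 15 large holes up, no bystander visibly moved, and the arm is clear; orange measured 74 mm from its start, blue's shift I judged only by eye, and the hand-in returned no verdict.

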